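Fill the row of nail boxes and hold the keeper bar out

TASK

Set the nail box that stands on the bench into the free place at the end of the row in the plywood rack, flat on the board and square beside the other two boxes, and let go of it. Then squeeze the grip of the telescopic keeper bar so that its button goes fully in and frees the catch, and pull the bar along the front of the row, past its first stop, all the way to its second stop. It springs back if released, so finish while still holding the grip there with the button squeezed in; leave the other things on the bench where they are.

Things in the scene. Friction and masses are not known exactly. Their poses are not given: they have to be found in the camera images.
- rack: Low plywood rack fixed to the bench, board 112 (x) x 300 (y) x 12 mm. Origin on the bench under mid-row; x to its rear, y along the row. Boxes stand at x = 0, y = +75, 0, -75 mm, z = 12 mm, within lips 10 mm above the board (62 x 236 mm inside). A telescopic bar runs along the front (axis x -41, z 45 mm): fixed tube y +45 to +143 mm, steel strike at y +52 mm up to z 76 mm.
- box_1: Cardboard nail box, 50 (x) x 70 (y) x 60 mm (z), already in the rack at the +y place; origin at the centre of its underside.
- box_2: Same kind of box, already in the rack at the middle place; origin at the centre of its underside.
- box_3: Same kind of box, 50 (x) x 70 (y) x 60 mm (z), about 0.3 kg, standing upright on the bench in front of the rack; to be put in the rack. Origin at the centre of its underside. Best taken across its 50 mm sides (along its own x), which leaves the neighbours in the row clear; either way round is right.
- free_place (a point): Centre of the free place on the board, at the -y end of the row (rack coordinates 0, -75, 12 mm); the underside centre of the box belongs here. Same axes as the rack.
- grip_block: Black upright grip on the end of the keeper bar; origin on the bar's axis, 45 mm above the bench; axes as the rack's. The part to grasp is 22 (x) x 26 (y) mm, from 80 to 132 mm above the bench, above the box tops (72 mm). The button is in its front (-x) face. It slides along the rack's -y as the bar is pulled out and cannot turn, tip or lift.
- grip_center (a point): Point in the middle of the grip, level with the button's middle, 108 mm above the bench: grasp here from above, with the fingers closing along the rack's x, one on the button and one on the back of the grip. Same axes as the rack.
- release_button (a joint): Travel of the sprung button (grey pad 14 wide, 24 mm high, 7 mm proud of the grip's front): 0 out, 0.006 m fully in, pressed along the rack's +x with 3 N (start) to 7 N (fully in). Grip and button measure 29 mm across with it out, 23 mm with it in. At home its tooth locks the bar; the bar is free from 0.004 m on. Keep it fully in while pulling.
- keeper_inner (a joint): Travel of the thin inner tube with the grip out of the middle tube, along the rack's -y: 0 home, 0.08 m fully out, which is the first stop. Sprung back with about 2 to 3 N.
- keeper_mid (a joint): Travel of the middle tube out of the fixed outer tube, along the rack's -y: 0 home, 0.08 m fully out. It follows after the first stop, sprung back with about 5 N; with both tubes fully out the grip has moved 0.16 m and stands against the hard second stop.
- tape_measure: Tape measure, 65 x 81 x 33 mm, lying on the bench; origin at the centre of its underside. To be left alone.
- screw_jar_1: Jar of screws, 62 x 67 x 90 mm, standing on the bench; origin at the centre of its underside. To be left alone.
Things that resemble listed ones, but are neither listed nor needed, are in the scene too. What is shaped like the box_3 but red or turquoise is not meant. Leave any blue look-alike of the box_2 alone.

How it is judged:
On the way, in this order (a step that is already met when the one before it is completed fails the run):
1. the third box stands in the free place, flat and square in the row, let go and at rest, with the bar still home (x of box_3 in the frame of rack between -0.009 and 0.009 m and y of box_3 in the frame of rack between -0.086 and -0.064 m and z of box_3 in the frame of rack between 0.008 and 0.016 m and angle between box_3's own z axis and vertical below 0.08 rad and angle between the x axis of box_3 and the x axis of rack, either way round below 0.17 rad and contact force between the fingers and box_3 below 0.2 N and linear speed of box_3 below 0.02 m/s and value of joint each of keeper_inner, keeper_mid below 0.01 m), for 0.2 s.
2. the button is squeezed in (value of joint release_button above 0.004 m), for 0.1 s.
3. the bar is at its second stop (value of joint each of keeper_inner, keeper_mid above 0.076 m), for 0.2 s.
At the end, for the whole second after the job is handed in: All three boxes flat in the rack within 9 mm across, 11 mm along the row and 10 degrees of square; both bar tubes out by over 75 of 80 mm, the fingers holding the grip (over 3 N) with the button over 4 of 6 mm in; all at rest (x of box_1 in the frame of rack between -0.009 and 0.009 m and y of box_1 in the frame of rack between 0.064 and 0.086 m and z of box_1 in the frame of rack between 0.008 and 0.016 m and angle between each of box_1, box_2, box_3's own z axis and vertical below 0.08 rad and angle between the x axis of each of box_1, box_2, box_3 and the x axis of rack, either way round below 0.17 rad and x of box_2 in the frame of rack between -0.009 and 0.009 m and y of box_2 in the frame of rack between -0.011 and 0.011 m and z of box_2 in the frame of rack between 0.008 and 0.016 m and x of box_3 in the frame of rack between -0.009 and 0.009 m and y of box_3 in the frame of rack between -0.086 and -0.064 m and z of box_3 in the frame of rack between 0.008 and 0.016 m and value of joint each of keeper_inner, keeper_mid above 0.075 m and value of joint release_button above 0.004 m and contact force between the fingers and grip_block above 3 N and linear speed of each of grip_block, box_3 below 0.02 m/s); the arm keeps its last pose, push and grip.
It fails at once if the tape measure or the jar is pushed about (more than 30 mm) or tipped over (distance of any of tape_measure, screw_jar_1 from where it was at the start of the episode above 0.03 m or angle between screw_jar_1's own z axis and vertical above 0.5 rad).
It also fails if it takes over 45 s, if anything falls off the work surface, if the arm or the gripper's body presses on something with over 40 N, if the wrist force passes 120 N, or if a joint passes its speed limit or range.

ROBOT

A 6-joint arm with a two-finger parallel gripper is mounted at the origin on a cart in front of the work surface, level with it; the furniture and walls round the work are solid. World frame = base frame: x ahead of the robot, y to its left, z up, the work surface at z = 0. Lengths are in m, angles in rad, forces in N, time in s.
With the tool pointing down it reaches from about 0.275 to 0.825 m from the base axis. Payload 4.9 kg.
Tool frame: the origin (TCP) lies at the very end of the fingers, on their centre line; the grasp point (between the pads) lies 19 mm behind it; z points along the fingers, y is the line along which they close (so a half turn about z gives the same grasp; the last joint's range is limited). The gripper opens to 85 mm and grips with 20 to 120 N. Pads are 22 mm wide; open, the fingers measure 114 mm over their backs; the gripper's body (76 mm by 85 mm) begins 54 mm behind the grasp point. The pads swing forward as they close: fully open they stand 13 mm farther back than shut.
Start: joints at [-1.438, 0.326, -0.193, 1.052, 0, 1.437], TCP at [0.145, -0.531, 0.231] pointing down, gripper open.
Joint ranges: [-2.65, 2.65], [-0.97, 1.79], [-1.3, 1.35], [-1.93, 2.1], [-1.47, 1.37], [-3.14, 3.14]. Speed limits (rad/s): [2.57, 2.57, 3.14, 3.14, 3.14, 3.14].

INTERFACE

Orientations are given as a unit quaternion [x, y, z, w].
In Python, from workcell import env, imaging, ticket gives the robot as it stands. The module is installed in compiled form; this text tells all that it offers.
- The arm moves only by the shell command python3 -m pendant 'ROWS' [OPENING]. ROWS is text: rows parted by semicolons, each of 4 numbers parted by spaces: the shift along the tool's x, y, z in cm, then the turn about the tool's z in rad. A call has 1 to 8 rows; each row is the pose to reach, as a shift and turn from the pose commanded when the call began, along the tool's axes at that moment; what a row does not reach only later rows make up. A row lasts 1/12 s, in which the tool goes at most 41.7 mm and 7.16 degrees, less where a joint would pass 70% of its speed; a pose out of reach is approached as far as the arm can. A call with a gripper value outside its range is refused whole. OPENING is the finger opening in cm, from 0 to 8.54, set as the call begins (- or left out, the last holds). The fingers move at their own pace and stop on an object; the grip force is fixed at half the most. Time passes only in rows, so rows that repeat a pose let the fingers close. It gives the time, the measured TCP pose, the force, the opening and the grip force at its end, in the units of the state.
- env.sense(): the state, without advancing time (a new reading comes with each control period).
- imaging.grab_frame(name): name is "scene" or "top" or "wrist"; returns (picture, depth): 384x512x3 uint8, red, green, blue; 384x512 float32, m along the optical axis (not along the pixel's ray), 0 where there is no reading.
- imaging.camera_info(name): a dict with "intrinsics" (3x3 intrinsics, pixels), "R" (3x3) and "t" (3): a world point X has camera coordinates R X + t; the wrist camera has in their place "T_tool_cam" (4x4, takes a point from camera to tool coordinates, whose origin is the TCP and whose axes are the flange's). Camera axes: x right, y down, z forward; pixel columns grow to the right and rows downward; lengths in m; the calibration is good to about 2 mm. A picture is of the moment at which its call begins: read the wrist's pose just before it. camera_info takes no time and is no camera call.
- ticket.finish_job(): hands the job in; it is judged then, once.
The state is a dict: "clock": time; "joint_pos": joint angles; "joint_velocities": joint speeds; "effort": joint torques, N m; "tool_pos": TCP position; "tool_rot": TCP orientation; "force": force on the tool from outside, world axes, zero at the start; "moment": the same for the moment, N m; "opening": opening from 0.0 (shut) to 1.0 (fully open); "grip_force": force on a finger pad.
Only numpy, scipy, OpenCV 4.12 (cv2) and the standard library are available. Lean on these libraries where they do the work, as an engineer would, in place of code of your own. Each camera call takes 0.05 s, during which the arm holds its last target. There are 200 camera calls.

## Working session

There is one attempt and no reset: what is moved stays moved. The work goes in short steps, Python scripts to look and compute and a shell command to move; the robot and the scene stay as the last step left them, time stands still between calls to the robot, and variables do not carry over. Pictures are saved under pics/ and viewed, at most 10 in all, crops included, and the job is handed in when it is done.

```bash
mkdir -p pics; cat > h.py <<'E'
import numpy as np, cv2, sys
from scipy.spatial.transform import Rotation as Rn
from workcell import env, imaging, ticket
def grab(n):
    s=env.sense(); p,d=imaging.grab_frame(n); c=imaging.camera_info(n)
    K=np.array(c["intrinsics"])
    if n=="wrist":
        T=np.eye(4);T[:3,:3]=Rn.from_quat(s["tool_rot"]).as_matrix();T[:3,3]=s["tool_pos"]
        M=T@np.array(c["T_tool_cam"])
    else:
        R=np.array(c["R"]);M=np.eye(4);M[:3,:3]=R.T;M[:3,3]=-R.T@np.array(c["t"])
    v,u=np.mgrid[:384,:512]
    X=np.stack([(u-K[0,2])/K[0,0]*d,(v-K[1,2])/K[1,1]*d,d],-1)@M[:3,:3].T+M[:3,3]
    return p,d,X
def save(p,f,crop=None,sc=1):
    if crop: u0,v0,u1,v1=crop;p=p[v0:v1,u0:u1]
    cv2.imwrite("pics/"+f,cv2.resize(p[:,:,::-1],None,fx=sc,fy=sc,interpolation=cv2.INTER_CUBIC))
E
python3 - <<'E'
from h import *
for n in("top","scene"):
    p,d,X=grab(n); np.savez("pics/"+n,p=p,d=d,X=X); save(p,n+"0.png",sc=1.5)
s=env.sense(); print(s["clock"],s["tool_pos"],s["tool_rot"],s["opening"],s["force"])
E
```

```text
0.1 [ 0.14495016 -0.52999349  0.23055318] [ 9.91115656e-01  1.33000361e-01  7.16101184e-07 -8.13075670e-04] 1.0012342414129791 [-0.30773047  0.60448087 -0.02670034]
```

View pics/top0.png

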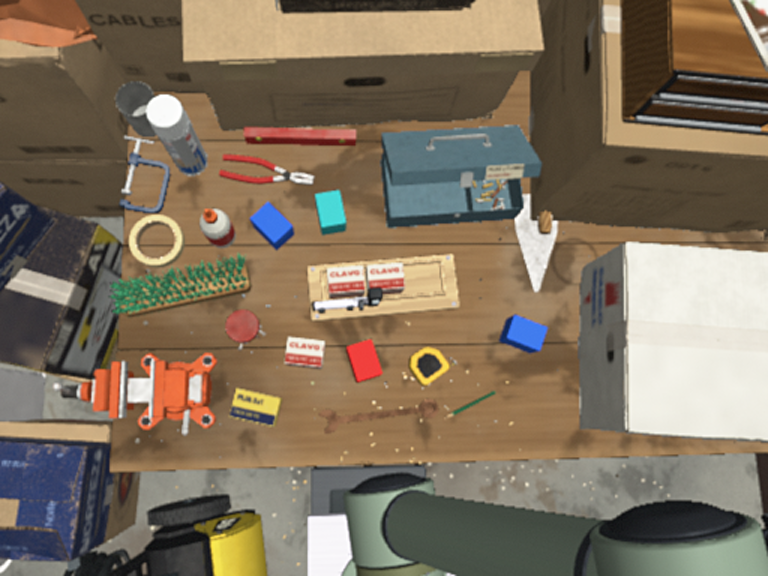

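View pics/scene0.png

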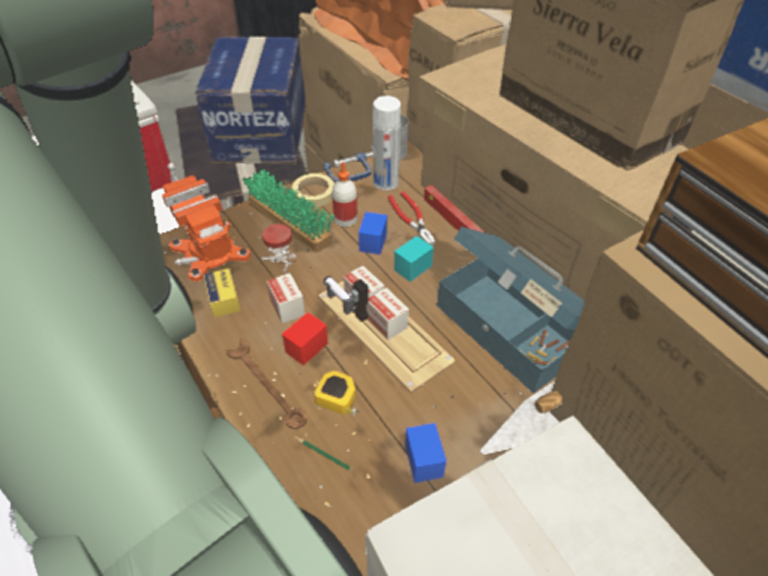

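In the top view, these could be taken for box_3 (unscaled px): the white CLAVO box at (203,235), the red block (243,240), turquoise block (220,141), blue blocks (181,150) and (349,222), and the yellow PUBAI box (170,270). By the description it is the white CLAVO box. The jar is at (161,217) and the tape at (285,243). The rack is at about (255,191), with its free end to the right and the grip at (250,197).

```bash
python3 - <<'E'
from h import *
z=np.load("pics/top.npz");p,X=z["p"],z["X"]
save(p,"crop1.png",(140,155,320,275),4.4)
def rect(sel,nm):
    P=X[sel][:,:2].astype(np.float32)*1000
    r=cv2.minAreaRect(P);print(nm,len(P),np.round(r[0]),np.round(r[1]),round(r[2],1),np.median(X[sel][:,2]).round(4))
def reg(u0,v0,u1,v1,z0,z1):
    m=np.zeros(X.shape[:2],bool);m[v0:v1,u0:u1]=1
    m&=(X[:,:,2]>z0)&(X[:,:,2]<z1);
    n,l,st,c=cv2.connectedComponentsWithStats(m.astype(np.uint8)); k=1+np.argmax(st[1:,4]);return l==k
rect(reg(185,220,222,250,.052,.07),"box3 top")
rect(reg(215,172,275,196,.065,.08),"boxes12 top")
rect(reg(200,165,310,216,.007,.03),"board")
rect(reg(238,185,262,206,.115,.15),"grip top")
rect(reg(145,200,180,232,.08,.11),"jar")
rect(reg(270,228,302,258,.025,.045),"tape")
rect(reg(225,222,262,258,.05,.07),"red")
print(X[350//1,250],X[260,250])
E
```

```text
box3 top 448 [458. 163.] [70. 51.] 82.6 0.0603
boxes12 top 426 [594.  83.] [51. 70.] 4.6 0.0727
board 2275 [592.   8.] [115. 302.] 4.5 0.0128
grip top 100 [552.  32.] [25. 30.] 89.1 0.1307
jar 400 [503. 274.] [59. 59.] 88.2 0.1005
tape 445 [433. -76.] [63. 66.] 34.5 0.0324
red 440 [440.  50.] [70. 51.] 16.2 0.0603
[0.19266645 0.05465166 0.36296004] [3.83515822e-01 2.53550325e-02 2.07193279e-05]
```

View pics/crop1.png

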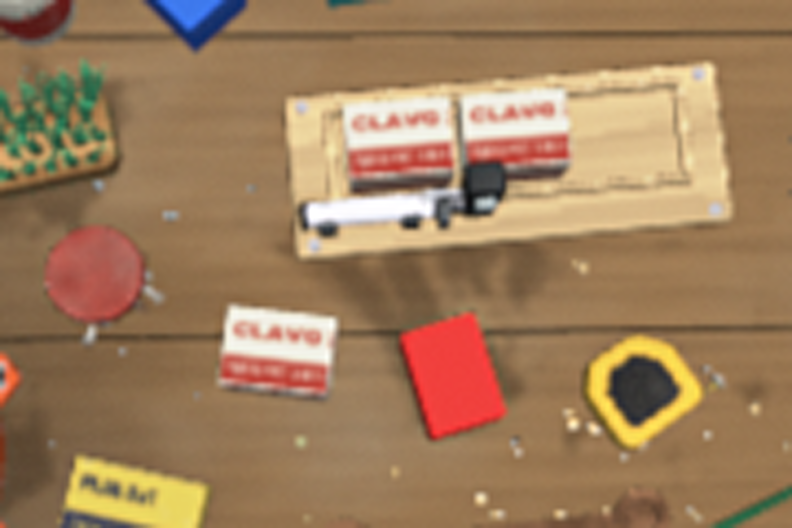

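The crop confirms the choice: the white/red CLAVO box is at crop (278,350), with the red block beside it at (455,375). The lips sit off the board's centre, towards the rear, so I'll fix the row from the boxes and lips rather than the board.

```bash
python3 - <<'E'
from h import *
z=np.load("pics/top.npz");p,X=z["p"],z["X"]
def rect(z0,z1,u0,v0,u1,v1,nm):
    m=np.zeros(X.shape[:2],bool);m[v0:v1,u0:u1]=1
    m&=(X[:,:,2]>z0)&(X[:,:,2]<z1)
    n,l,st,c=cv2.connectedComponentsWithStats(m.astype(np.uint8))
    for k in range(1,n):
        if st[k,4]<25: continue
        P=X[l==k];r=cv2.minAreaRect(P[:,:2].astype(np.float32)*1000);print(nm,st[k,4],np.round(r[0],1),np.round(r[1]),round(r[2],1),np.median(P[:,2]).round(4))
rect(.069,.078,200,165,310,216,"boxtops")
rect(.018,.028,200,165,310,216,"lips")
rect(.009,.0165,200,165,310,216,"board")
rect(.122,.14,238,185,262,206,"grip")
print(np.round(imaging.camera_info("wrist")["T_tool_cam"],3).tolist())
E
```

```text
boxtops 366 [599.    6.3] [51. 69.] 3.1 0.0732
boxtops 395 [593.8  83.3] [50. 69.] 4.6 0.0729
boxtops 28 [547.   56.3] [20. 20.] 1.0 0.0737
lips 183 [603.3 -51.7] [ 75. 131.] 4.7 0.0221
lips 48 [594.1 126.5] [12. 61.] 89.5 0.0226
board 895 [590.3   6.6] [111. 299.] 4.7 0.0124
board 315 [609.   58.3] [ 77. 200.] 6.0 0.0124
board 445 [604.4 -52.6] [ 62. 123.] 4.7 0.0125
board 38 [593.2 121.6] [56.  6.] 4.2 0.0125
grip 80 [555.1  31.6] [25. 24.] 89.1 0.1314
[[0.0, -0.958, -0.287, 0.072], [1.0, 0.001, -0.0, 0.0], [0.001, -0.287, 0.958, -0.144], [0.0, 0.0, 0.0, 1.0]]
```

```bash
python3 - <<'E'
from h import *
z=np.load("pics/top.npz");X=z["X"]
for u,v in((450,230),(400,170),(392,280),(385,200)):print(X[v,u].round(3))
E
python3 -m pendant '2.2 -3 -0.3 -0.12;4.4 -6 -0.5 -0.24;6.6 -9 -0.8 -0.36;8.8 -12 -1 -0.48;11 -15 -1.2 -0.6;13.2 -18 -1.5 -0.72;15.4 -21 -1.8 -0.84;17.5 -24.2 -2 -0.96' 8.5
```

```text
[0.346 0.112 1.257]
[ 0.627 -0.406  0.111]
[ 0.317 -0.377  0.057]
[ 0.559 -0.4   -0.002]
clock: 0.77
tool_pos: [0.2503, -0.2494, 0.2513]
tool_rot: [0.816, 0.578, 0.0, 0.0]
force: [1.4, -0.3, 0.0]
opening: 0.996
grip_force: 0.0
```

```bash
python3 -m pendant '4 0.5 0 -0.03;8 1 0 -0.06;12 1.5 0 -0.09;16 2 0 -0.12;20 2.6 0 -0.15;24 3.1 0 -0.18;28 3.6 0.5 -0.2;32 4.1 1 -0.21'
python3 - <<'E'
from h import *
s=env.sense();R=Rn.from_quat(s["tool_rot"]).as_matrix();print(s["tool_pos"],R.round(3).tolist())
print((R.T@(np.array([.458,.163,.13])-s["tool_pos"])*100).round(2))
E
```

```text
clock: 1.43
tool_pos: [0.3971, 0.0386, 0.2414]
tool_rot: [0.752, 0.659, 0.0, 0.0]
force: [1.5, -1.6, 0.2]
opening: 0.994
grip_force: 0.0
[0.39705925 0.03862532 0.24135227] [[0.132, 0.991, 0.001], [0.991, -0.132, -0.0], [-0.0, 0.001, -1.0]]
[13.14  4.39 11.14]
```

```bash
python3 -m pendant '3.3 1.1 2.2 0;6.6 2.2 4.4 0;9.9 3.3 6.6 0;13.1 4.4 8.8 0;13.1 4.4 11 0;13.1 4.4 11 0;13.1 4.4 11 0'
cat >> h.py <<'E'
def rect(X,z0,z1,nm="",lo=None,hi=None,mn=80):
    m=(X[:,:,2]>z0)&(X[:,:,2]<z1)
    if lo is not None: m&=(X[:,:,0]>lo[0])&(X[:,:,1]>lo[1])&(X[:,:,0]<hi[0])&(X[:,:,1]<hi[1])
    n,l,st,c=cv2.connectedComponentsWithStats(m.astype(np.uint8))
    for k in range(1,n):
        if st[k,4]<mn: continue
        P=X[l==k];r=cv2.minAreaRect(P[:,:2].astype(np.float32)*1000);print(nm,st[k,4],np.round(r[0],1),np.round(r[1],1),round(r[2],1),np.median(P[:,2]).round(4))
def rel(tgt):
    s=env.sense();R=Rn.from_quat(s["tool_rot"]).as_matrix()
    print("tcp",s["tool_pos"].round(4),"yaw",np.degrees(np.arctan2(R[1,0],R[0,0])).round(2),"shift cm",(R.T@(np.array(tgt)-s["tool_pos"])*100).round(2))
E
python3 - <<'E'
from h import *
p,d,X=grab("wrist");rect(X,.056,.066,"box3",(.40,.09),(.53,.24));rel([.458,.163,.025]);save(p,"w1.png")
E
```

```text
clock: 2.02
tool_pos: [0.4558, 0.1602, 0.1301]
tool_rot: [0.753, 0.658, -0.002, -0.001]
force: [-0.1, 0.1, -0.2]
opening: 0.997
grip_force: 0.0
box3 7014 [455.1 161.8] [69.8 50.6] 82.6 0.0618
tcp [0.4569 0.1599 0.1314] yaw 82.3 shift cm [ 0.33  0.09 10.64]
```

```bash
python3 -m pendant '0.2 0 3 0;0.2 0 6 0;0.2 0 9 0;0.2 0 10.5 0;0.2 0 10.5 0'; python3 -m pendant '0 0 0 0;0 0 0 0;0 0 0 0;0 0 0 0;0 0 0 0;0 0 0 0;0 0 0 0;0 0 0 0' 3.5; python3 -m pendant '0 0 0 0;0 0 0 0;0 0 -2 0;0 0 -5 0;0 0 -8 0;0 0 -9.5 0;0 0 -9.5 0'
python3 -c "
from h import *
rel([.605,-.0695,.13])"
```

```text
clock: 2.48
tool_pos: [0.4564, 0.161, 0.0251]
tool_rot: [0.754, 0.657, -0.001, -0.001]
force: [-0.9, -0.1, 0.4]
opening: 0.998
grip_force: 0.0
clock: 3.15
tool_pos: [0.4589, 0.1625, 0.0284]
tool_rot: [0.753, 0.658, 0.001, 0.001]
force: [-3.4, -0.7, 6.9]
opening: 0.575
grip_force: 63.2
clock: 3.73
tool_pos: [0.461, 0.163, 0.1257]
tool_rot: [0.753, 0.658, 0.004, 0.002]
force: [1.1, 1.0, -4.1]
opening: 0.571
grip_force: 64.6
tcp [0.461  0.163  0.1257] yaw 82.33 shift cm [-21.11  17.38  -0.35]
```

```bash
python3 -m pendant '-1 1 -3.5 0;-3 2.5 -6.5 -0.03;-6 5 -8 -0.06;-9 7.5 -8 -0.1;-12 10 -8 -0.14;-15 12.4 -8 -0.17;-18 15 -8 -0.19;-21.1 17.4 -8 -0.21'; python3 -m pendant '0 0 0 0;0 0 3 0;0 0 6 0;0 0 8 0;0 0 8 0;0 0 8 0'
python3 - <<'E'
from h import *
p,d,X=grab("wrist");save(p,"w2.png",sc=1.5);np.savez("pics/w2",X=X)
rel([.605,-.0695,.0404])
rect(X,.069,.08,"tops",(.5,-.2),(.7,.2));rect(X,.009,.016,"floor",(.5,-.2),(.7,.2));rect(X,.018,.028,"lips",(.5,-.2),(.7,.2))
rect(X,.08,.105,"held bottom?",(.5,-.2),(.7,.2));rect(X,.145,.17,"held top",(.5,-.2),(.7,.2))
E
```

```text
clock: 4.4
tool_pos: [0.6024, -0.0716, 0.2]
tool_rot: [0.679, 0.734, -0.0, -0.001]
force: [0.2, 1.3, -4.3]
opening: 0.574
grip_force: 65.3
clock: 4.9
tool_pos: [0.6003, -0.0695, 0.1195]
tool_rot: [0.68, 0.733, -0.001, -0.002]
force: [0.2, -0.1, -3.7]
opening: 0.577
grip_force: 65.2
tcp [ 0.602  -0.0698  0.1213] yaw 94.36 shift cm [0.   0.31 8.09]
tops 499 [593.9  47.3] [50.1  2.6] 3.4 0.0728
tops 11634 [596.6   5.1] [50.4 70.1] 3.9 0.0739
floor 2298 [640.4  -2.9] [ 10.  138.8] 4.4 0.0133
floor 4466 [549.4 -48. ] [ 26.  143.7] 4.4 0.0135
floor 1447 [600.5 -47.1] [62.6 14.7] 3.8 0.0135
lips 1193 [562.7   1.5] [  6.3 112.7] 4.5 0.0232
lips 1191 [630.8   2.8] [  6.3 120.1] 4.5 0.0232
held bottom? 477 [560.7  25.3] [28.9 12.9] 56.4 0.0973
held bottom? 454 [596.9 -36.1] [50.   2.1] 6.0 0.1
held top 21487 [600.2 -67.2] [76.5 64. ] 4.3 0.1529
held top 141 [557.1 -66.1] [8.2 1.5] 7.6 0.1682
held top 162 [642.8 -59.6] [8.5 1.6] 4.2 0.1681
```

View pics/w2.png

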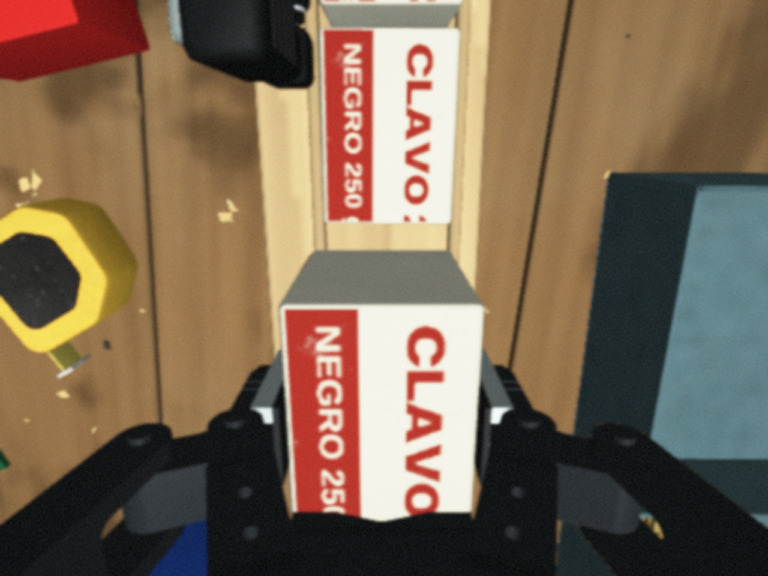

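```bash
python3 -m pendant '0.1 0.28 0 0;0.1 0.28 2.5 0;0.1 0.28 5 0;0.1 0.28 6.5 0;0.1 0.28 7.3 0;0.1 0.28 7.8 0;0.1 0.28 7.8 0;0.1 0.28 7.8 0'
python3 - <<'E'
from h import *
p,d,X=grab("wrist");rel([.605,-.0695,.0404]);print(env.sense()["force"])
rect(X,.07,.08,"tops",(.5,-.2),(.7,.2));rect(X,.018,.028,"lips",(.5,-.2),(.7,.2))
E
```

```text
clock: 5.62
tool_pos: [0.606, -0.0689, 0.0446]
tool_rot: [0.68, 0.733, 0.001, 0.001]
force: [-0.2, 0.8, -3.8]
opening: 0.577
grip_force: 65.4
tcp [ 0.6062 -0.069   0.0448] yaw 94.36 shift cm [-0.04 -0.13  0.44]
[ 0.11706186  0.27759804 -3.25265555]
tops 96 [561.   24.9] [6.3 1.7] 78.7 0.0722
tops 26746 [5.97e+02 4.00e-01] [50.8 61.2] 3.9 0.0739
tops 19481 [605.7 -66.7] [76.4 64.1] 4.7 0.0779
lips 862 [632.9  -0.9] [ 4.4 92. ] 3.3 0.0232
lips 410 [567.7 -61.7] [ 6.4 32.4] 4.6 0.0233
```

```bash
python3 -m pendant '0 -0.3 0 0;0 -0.3 0 0;0 -0.3 0.2 0;0 -0.3 0.4 0;0 -0.3 0.4 0'
python3 - <<'E'
from h import *
p,d,X=grab("wrist");rel([.603,-.0695,.0404]);print(env.sense()["force"])
rect(X,.07,.08,"tops",(.5,-.2),(.7,.2));rect(X,.018,.028,"lips",(.5,-.2),(.7,.2))
E
```

```text
clock: 6.08
tool_pos: [0.6024, -0.0692, 0.0404]
tool_rot: [0.68, 0.733, 0.0, 0.001]
force: [-1.8, -0.2, 5.1]
opening: 0.572
grip_force: 66.4
tcp [ 0.6024 -0.0692  0.0405] yaw 94.35 shift cm [-0.03  0.06  0.01]
[-2.25184745 -0.55499273  5.23900731]
tops 28152 [ 5.971e+02 -3.000e-01] [50.8 60.2] 4.1 0.0739
tops 19275 [601.8 -67. ] [76.4 63.9] 4.0 0.0738
lips 201 [560.6   0.8] [ 2.1 45.4] 4.7 0.0229
lips 248 [634.2 -40.9] [ 6.4 54.1] 4.7 0.023
lips 189 [566.  -40.3] [ 6.2 35.5] 4.6 0.023
```

```bash
python3 -m pendant '0 0 0 0;0 0 0 0;0 0 0 0;0 0 0 0;0 0 0 0;0 0 0 0' 7.2;  python3 -m pendant '0 0 -1.5 0;0 0 -4 0;0 0 -8 0;0 0 -12 0;0 0 -15 0;0 0 -15 0;0 0 -15 0' 8.5
python3 - <<'E'
from h import *
p,d,X=grab("wrist");rel([.555,.031,.09]);print(env.sense()["force"]);save(p,"w3.png",sc=1.5);np.savez("pics/w3",X=X,p=p)
rect(X,.07,.08,"tops",(.5,-.2),(.7,.2));rect(X,.018,.028,"lips",(.5,-.2),(.7,.2));rect(X,.124,.14,"griptop",(.5,-.2),(.7,.2))
E
```

```text
clock: 6.63
tool_pos: [0.602, -0.069, 0.0392]
tool_rot: [0.68, 0.733, 0.0, 0.0]
force: [-0.8, 0.4, 0.6]
opening: 0.842
grip_force: 0.0
clock: 7.22
tool_pos: [0.6035, -0.0693, 0.1916]
tool_rot: [0.68, 0.733, 0.001, 0.002]
force: [-1.3, -0.5, -0.0]
opening: 0.991
grip_force: 0.0
tcp [ 0.6021 -0.069   0.1895] yaw 94.36 shift cm [10.33 -3.94  9.95]
[-0.71939406 -0.07650882 -1.12758829]
tops 131 [552.3  55.1] [ 8.  12.4] 6.0 0.0753
tops 1991 [593.6  55.9] [50.5 18.8] 4.0 0.0738
tops 100 [541.4  55.3] [13.3  3.1] 4.3 0.0775
tops 6097 [596.6   4.9] [50.5 70.2] 3.9 0.0739
tops 4815 [602.  -70.4] [50.4 70. ] 4.1 0.0739
lips 1216 [564.6 -23.3] [  6.6 194.8] 4.6 0.0232
lips 1424 [632.3 -17.4] [  7.1 194.2] 4.1 0.0231
griptop 1937 [553.9  30.5] [23.3 26.5] 4.2 0.1331
```

View pics/w3.png

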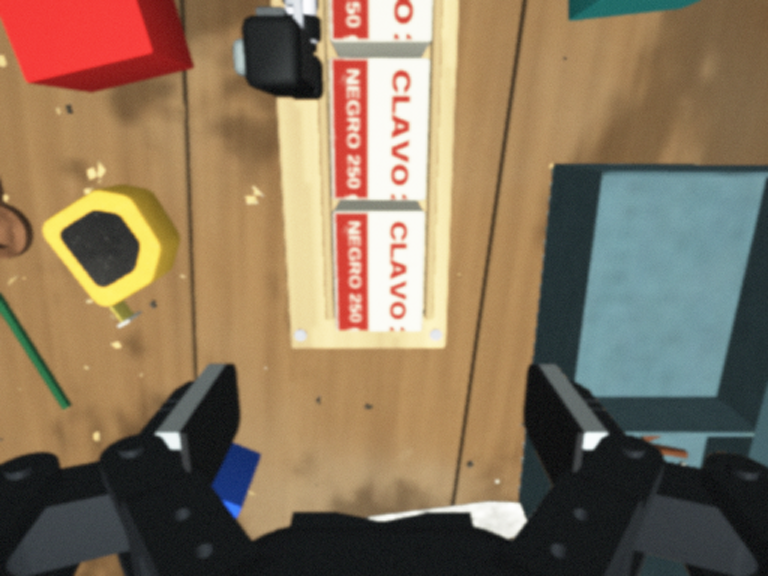

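```bash
python3 -m pendant '3 -1.2 0 0;6 -2.4 0.5 0;9 -3.6 1.5 0;10.3 -4.1 2 0;10.3 -4.1 2 0;10.3 -4.1 2 0' 6
python3 - <<'E'
from h import *
p,d,X=grab("wrist");rel([.5535,.0305,.089])
rect(X,.07,.08,"tops",(.5,-.2),(.7,.2));rect(X,.124,.14,"griptop",(.5,-.02),(.6,.06));rect(X,.1,.123,"button",(.5,-.02),(.6,.06),20)
E
```

```text
clock: 7.77
tool_pos: [0.5523, 0.0309, 0.1679]
tool_rot: [0.679, 0.734, -0.001, -0.001]
force: [0.2, -0.4, 0.3]
opening: 0.703
grip_force: 0.0
tcp [0.5533 0.0301 0.1686] yaw 94.36 shift cm [0.04 0.03 7.96]
tops 6675 [591.8  81.7] [50.8 69. ] 4.5 0.0738
tops 258 [552.4  54.2] [ 6.6 26.5] 4.8 0.0754
tops 220 [541.3  53.6] [12.6  8. ] 4.2 0.0773
tops 4668 [596.7   5.1] [50.6 70.5] 3.9 0.0738
tops 3665 [602.  -70.2] [50.3 70.2] 4.2 0.0738
griptop 1573 [554.1  30.7] [22.8 25.9] 4.3 0.133
button 615 [547.9  36.1] [31.9 14.3] 35.5 0.1168
```

```bash
python3 -m pendant '0 0 3 0;0 0 6 0;0 0 7.8 0;0 0 7.9 0;0 0 7.9 0'; python3 -m pendant '0 0 0 0;0 0 0 0;0 0 0 0;0 0 0 0;0 0 0 0;0 0 0 0;0 0 0 0;0 0 0 0' 0.5
```

```text
clock: 8.23
tool_pos: [0.5531, 0.0294, 0.0895]
tool_rot: [0.68, 0.733, -0.001, -0.001]
force: [0.1, 0.4, 0.6]
opening: 0.701
grip_force: 0.0
clock: 8.9
tool_pos: [0.5533, 0.0301, 0.0918]
tool_rot: [0.68, 0.733, -0.0, 0.001]
force: [-2.3, -1.8, 6.4]
opening: 0.252
grip_force: 61.5
```

```bash
python3 -m pendant '0 0 0 0;0 0 0 0'; python3 - <<'E'
from h import *
p,d,X=grab("wrist");rel([.554,.031,.089]);save(p,"w4.png",sc=1.5);print(env.sense()["opening"]*85.4)
E
```

```text
clock: 9.07
tool_pos: [0.5534, 0.03, 0.0918]
tool_rot: [0.68, 0.733, -0.0, 0.001]
force: [-2.7, -1.2, 5.0]
opening: 0.255
grip_force: 61.5
tcp [0.5533 0.03   0.0918] yaw 94.35 shift cm [0.09 0.07 0.28]
21.492733820498604
```

```bash
python3 -m pendant '-1 0 0 0;-2.5 0 0 0;-4 0 0 0;-5.5 0 0 0;-7 0 0 0;-7.6 0 0 0;-8 0 0 0;-8 0 0 0'; python3 -m pendant '-1 0 0 0;-2.5 0 0 0;-4 0 0 0;-5.5 0 0 0;-7 0 0 0;-7.6 0 0 0;-8 0 0 0;-8 0 0 0'
```

```text
clock: 9.78
tool_pos: [0.5595, -0.0495, 0.0915]
tool_rot: [0.68, 0.733, 0.0, 0.0]
force: [-2.5, 2.1, 7.1]
opening: 0.255
grip_force: 61.6
clock: 10.45
tool_pos: [0.5656, -0.1285, 0.0914]
tool_rot: [0.68, 0.733, 0.001, -0.0]
force: [-1.9, 4.0, 6.5]
opening: 0.253
grip_force: 61.7
```

```bash
python3 -m pendant '-0.2 0 0 0;-0.3 0 0 0;-0.3 0 0 0;-0.3 0 0 0'
python3 - <<'E'
from h import *
p,d,X=grab("wrist");s=env.sense();print(s["force"],s["tool_pos"],s["opening"],s["grip_force"])
rect(X,.07,.08,"tops",(.5,-.2),(.7,.2));rect(X,.124,.14,"griptop",(.5,-.25),(.62,.06))
p,d,X=grab("top");save(p,"top9.png",(140,130,340,280),4)
rect(X,.069,.08,"tops",(.5,-.2),(.7,.2),25)
E
```

```text
clock: 10.78
tool_pos: [0.5658, -0.1299, 0.0914]
tool_rot: [0.679, 0.734, 0.002, -0.001]
force: [-2.2, 6.3, 7.2]
opening: 0.253
grip_force: 61.8
[-2.3177735   6.12627659  6.56706802] [ 0.56577259 -0.12989737  0.09138845] 0.25245900847231445 61.786208152770996
tops 3978 [598.5 -23. ] [50.6 14.8] 4.2 0.0737
tops 14495 [602.1 -70.6] [50.7 69.4] 4.4 0.0738
tops 669 [ 566.5 -106.5] [17.6 29.1] 4.2 0.0752
griptop 5836 [ 565.7 -128.7] [49.5 26.5] 5.5 0.1329
griptop 159 [ 535.9 -125.6] [6.4 1.5] 4.5 0.1375
griptop 162 [ 594.5 -121.1] [6.8 2. ] 4.6 0.1374
tops 387 [604.2 -69.1] [50.3 69.4] 5.1 0.0729
tops 383 [598.5   6.3] [50.  69.6] 4.1 0.0729
tops 390 [593.5  83. ] [50.5 69.5] 3.6 0.0728
```

View pics/top9.png

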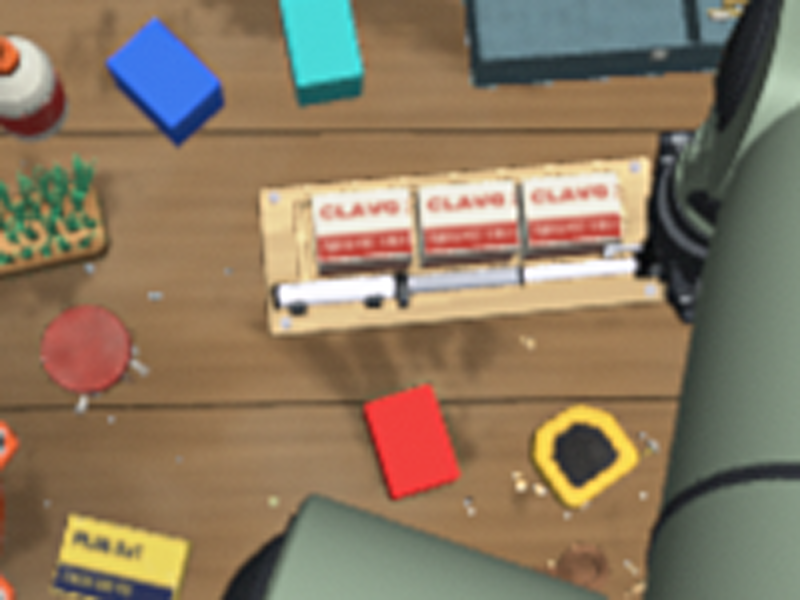

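All three boxes stand in the row at crop (363,215), (468,208) and (575,203). Both tubes are out along the front to the gripper at (660,265), and the tape and jar haven't moved. I'll push slightly further to confirm the bar is on the hard stop.

```bash
python3 -m pendant '-0.2 0 0 0;-0.3 0 0 0;-0.3 0 0 0;-0.3 0 0 0;-0.3 0 0 0;-0.3 0 0 0'
```

```text
clock: 11.38
tool_pos: [0.5658, -0.1303, 0.0911]
tool_rot: [0.679, 0.734, 0.003, -0.003]
force: [-0.9, 12.9, 7.6]
opening: 0.252
grip_force: 62.0
```

```bash
python3 -m pendant '0 0 0 0;0 0 0 0;0 0 0 0;0 0 0 0'; python3 -c "
from h import *
print(ticket.finish_job())"
```

```text
clock: 11.72
tool_pos: [0.5657, -0.1303, 0.0911]
tool_rot: [0.679, 0.734, 0.003, -0.003]
force: [-1.1, 12.6, 7.6]
opening: 0.256
grip_force: 62.0
the job is handed in; nothing more can be done
None
```

I set box_3 in the free place, square beside the other two, then pulled the keeper bar to its second stop and handed the job in at 11.7 s still holding the grip with the button squeezed; the hand-in returned no verdict.

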